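Press a label holder home behind the lip of the label stand

TASK

Pick up the black label holder and set its flat tongue down on the narrow raised ledge of the label stand, in front of the blue lip and pointing at it. Then push the tongue under the lip against the sprung clip until you feel it is fully home against the back of the slot, firmly but without forcing it, and finish while still holding it pressed home (the spring pushes it out again if you let go). Leave the marker pen, the machined ring and the plug gauge beside the work alone.

Things in the scene. Friction and masses are not known exactly. Their poses are not given: they have to be found in the camera images.
- holder: Loose black L-shaped label holder, 70 g, white card with green stripe in front, standing upright. Frame 10 thick (x) x 60 wide (y) x 58 mm high; from its foot a flat tongue, 6 thick, 56 wide, runs along +x to 63 mm from the origin. Origin: on the underside, below the middle of the frame (x -5..5, y -30..30 mm). z up. Pinch the frame from above across its 10 mm (or 60 mm).
- tongue_tip (a point): Middle of the tongue's leading edge, at its underside; 63 mm along the holder's +x from the holder's origin, axes like the holder's.
- stand: Label stand fixed to the bench, left or right of the middle, base 100 x 100 mm. Origin: on the bench below its middle; x points from its front (robot's side) into the slot, z up. Level aluminium ledge 60 mm high, x -68..50, y -45..45 mm; over it at x 4..50 mm a blue lip plate, 9.5 to 14.5 mm above the ledge, its front edge flared up to x -4 mm. The slot is under the lip.
- slot_mouth (a point): Middle of the slot's mouth, on the ledge's surface; x points straight into the slot, y along the lip, z up. The slot is 66 mm wide between solid cheeks (y -33..33 mm) and 9.5 mm high, for the 56 x 6 mm tongue. In front of it (x -72..-9 mm) the ledge is open from above.
- slot_end (a point): Middle of the slot's solid back wall, on the ledge's surface, 32 mm straight behind slot_mouth (same axes). Fully home: the tongue's leading edge against this wall, holder origin 63 mm in front of it, the frame's back face 26 mm in front of the slot's mouth.
- clip (a joint): Sprung orange clip in the back of the slot, hidden under the lip: slides 0..0.012 m straight inward. 0 = out, standing 10 mm in front of the back wall; 0.010 = pushed level with the wall by the tongue (home). It pushes back with 2 N at 0 rising to 4 N at 0.010.
- marker: Bystander: white and blue marker pen, 135 mm long, 17 mm thick, lying on the bench between the two places; origin under its middle, length along its y.
- ring: Bystander: machined light-grey metal ring, 132 mm across, 40 mm high, lying at the far left; origin under its middle.
- gauge: Bystander: plug gauge (metal rod with a white hexagonal grip), 112 mm long, 18 mm thick, lying at the right; origin under its middle, length along its y.

How it is judged:
By the outcome, as a careful person would: the job done as asked, in the order asked, and still so for the second after the job is handed in, while the arm keeps its last pose, push and grip.
It also fails if it takes over 53 s, if anything falls off the work surface, if the arm or the gripper's body presses on something with over 40 N, if the wrist force passes 120 N, or if a joint passes its speed limit or range.

ROBOT

A 7-joint arm with a two-finger parallel gripper is mounted at the origin on a cart in front of the work surface, level with it; the furniture and walls round the work are solid. World frame = base frame: x ahead of the robot, y to its left, z up, the work surface at z = 0. Lengths are in m, angles in rad, forces in N, time in s.
With the tool pointing down it reaches from about 0.4 to 0.9 m from the base axis. Payload 5.5 kg.
Tool frame: the origin (TCP) lies midway between the tips of the shut fingers; the grasp point (between the pads) lies behind it (grip_point_offset is the z of the grasp point in the tool frame, in m); z points along the fingers, y is the line along which they close (so a half turn about z gives the same grasp; the last joint's range is limited). The gripper opens to 85 mm and grips with 20 to 120 N. Pads are 22 mm wide; open, the fingers measure 114 mm over their backs; the gripper's body (76 mm by 85 mm) begins 54 mm behind the grasp point. The pads swing forward as they close: fully open they stand 13 mm farther back than shut.
Start: joints at [-1.023, 0.501, -0.427, 1.55, 0.221, 1.138, -0.21], TCP at [0.183, 0.624, 0.231] pointing down, gripper open.
Joint ranges: [-2.88, 2.88], [-0.31, 2.03], [-1.54, 1.56], [0.2, 2.42], [-1.41, 4.55], [0.19, 2.02], [-2.57, 2.57]. Speed limits (rad/s): [2.57, 2.57, 3.14, 3.14, 3.14, 3.14, 3.14].

INTERFACE

Orientations are given as a 3x3 rotation matrix whose columns are the frame's x, y, z axes.
In Python, from cell import get_obs, get_image, job_done, grip_point_offset gives the robot as it stands.
- The arm moves only by the shell command python3 -m inch 'ROWS' [FORCE]. ROWS is JSON, a list of rows, each an object of numbers: "x", "y", "z": the shift along the tool's x, y, z in m; "rx", "ry", "rz": the turn, a rotation vector about the tool's x, y, z in rad; "jaw": the opening, from 0 (shut) to 1 (fully open). A call has 1 to 12 rows; each row shifts and turns the commanded pose from where the row before left it, along the tool's axes as they then stand; what a row does not reach is not made up. A row lasts 1/8 s, in which the tool goes at most 62.5 mm and 10.7 degrees, less where a joint would pass 70% of its speed; a pose out of reach is approached as far as the arm can. A call is refused whole if a number of a shift passes 0.0625 or a number of a turn 0.188, either way. A call with a gripper value outside its range is refused whole. The fingers move at their own pace and stop on an object; FORCE is the grip in N (left out, the last holds). Time passes only in rows, so rows that do not move let the fingers close. It gives the time, the measured TCP pose, the force, the opening and the grip force at its end, in the units of the state.
- get_obs(): the state, without advancing time (a new reading comes with each control period).
- get_image(name): name is "scene" or "top"; returns a dict with "frame" (480x640x3 uint8, red, green, blue), "fovy" (degrees; the focal length in pixels is half the picture's height over the tangent of half this angle, whatever the lens; pixels are square), "cx", "cy" (the principal point, pixels), "R" (3x3) and "t" (3): a world point X has camera coordinates R X + t. Camera axes: x right, y down, z forward; pixel columns grow to the right and rows downward; lengths in m; the calibration is good to about 2 mm. A picture is of the moment at which its call begins. There is no depth.
- job_done(): hands the job in; it is judged then, once.
The state is a dict: "time_s": time; "qpos": joint angles; "qd": joint speeds; "tau": joint torques, N m; "eef_pos": TCP position; "orientation": TCP orientation; "ft_force": force on the tool from outside, world axes, zero at the start; "wrist_torque": the same for the moment, N m; "width": finger opening in m; "grasp_force": force on a finger pad.
Only numpy, scipy, OpenCV 4.12 (cv2) and the standard library are available. Lean on these libraries where they do the work, as an engineer would, in place of code of your own. Each camera call takes 0.05 s, during which the arm holds its last target. There are 200 camera calls.

## Working session

There is one attempt and no reset: what is moved stays moved. The work goes in short steps, Python scripts to look and compute and a shell command to move; the robot and the scene stay as the last step left them, time stands still between calls to the robot, and variables do not carry over. Pictures are saved under pics/ and viewed, at most 10 in all, crops included, and the job is handed in when it is done.

```bash
mkdir -p pics
python3 - <<'E'
from cell import *
import cv2,pickle
d={}
for n in("scene","top"):
    d[n]=get_image(n); cv2.imwrite(f"pics/{n}0.png",d[n]["frame"][:,:,::-1])
    i=d[n];print(n,i["fovy"],i["cx"],i["cy"],i["R"],i["t"])
pickle.dump(d,open("d0.pkl","wb"))
o=get_obs();print(o["time_s"],o["eef_pos"],o["orientation"],o["width"],o["ft_force"],grip_point_offset)
E
```

```text
scene 47.94205615375787 317.2330791633836 231.87739506379023 [[ 0.84907457 -0.5281893  -0.00940391]
 [-0.22563651 -0.34650437 -0.91050694]
 [ 0.47766153  0.77521016 -0.41338684]] [-0.45120663  0.18213724  0.81238203]
top 53.9690382584562 315.69701455849395 238.78481627979366 [[ 2.03178427e-03 -9.99967700e-01 -7.77626190e-03]
 [-9.84679297e-01 -6.44699427e-04 -1.74373924e-01]
 [ 1.74363279e-01  8.01141430e-03 -9.84648802e-01]] [0.01934148 0.52792747 1.13206707]
0.1 [0.18251145 0.62320641 0.23036349] [[-9.59727717e-01  2.80931365e-01 -5.27042752e-04]
 [ 2.80931857e-01  9.59726263e-01 -1.67111714e-03]
 [ 3.63475524e-05 -1.75188054e-03 -9.99998465e-01]] 0.08530871932825976 [ 0.32292814 -0.21924652  0.18880614] -0.0187
```

View pics/scene0.png

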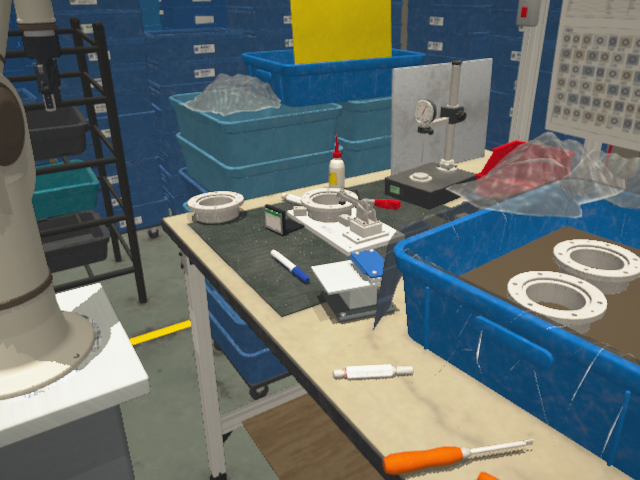

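View pics/top0.png

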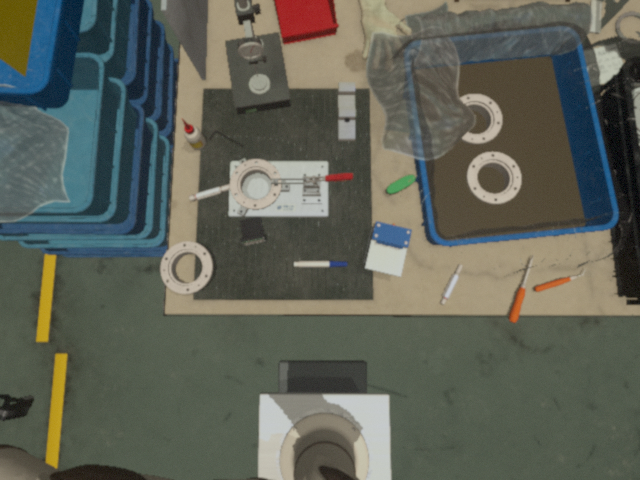

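The scene shows the holder near (280,218) and the stand near (350,285). In the top view the holder is at (253,230) and the stand at (388,248), with the marker between them at (320,264). I'll enlarge both.

Run:
```python
import cv2,pickle,numpy as np
d=pickle.load(open("d0.pkl","rb"))
t=d["top"]["frame"][:,:,::-1];s=d["scene"]["frame"][:,:,::-1]
r=lambda a,k:cv2.resize(a,None,fx=k,fy=k,interpolation=cv2.INTER_CUBIC)
a=np.hstack([r(t[205:255,225:275],8),r(t[215:285,355:425],400/70)[:400,:400]])
cv2.imwrite("pics/c1.png",np.clip(a.astype(float)*1.3,0,255))
a=np.hstack([r(s[195:245,255:305],8),r(s[240:330,305:395],400/90)[:400,:400]])
cv2.imwrite("pics/c2.png",np.clip(a.astype(float)*1.3,0,255))
```

```text
[ WARN:0@0.046] global loadsave.cpp:1063 imwrite_ Unsupported depth image for selected encoder is fallbacked to CV_8U.
```

View pics/c1.png

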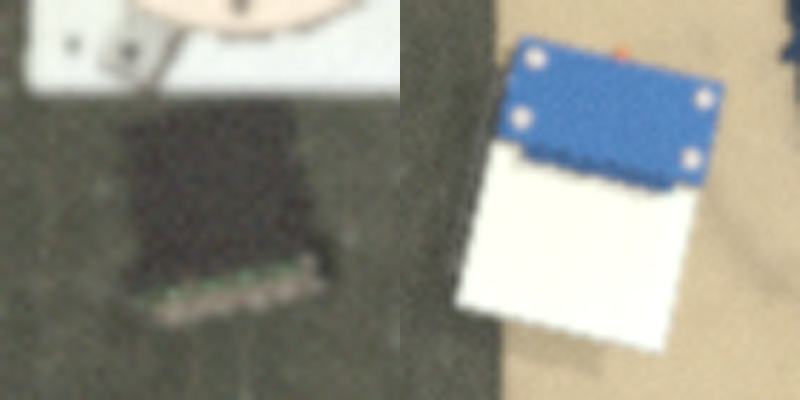

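View pics/c2.png

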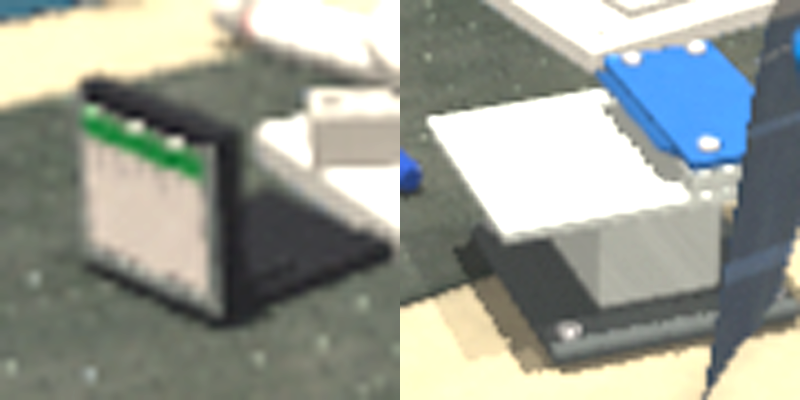

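The crops show the holder's tongue pointing away from the robot, with its card facing it. The frame base corners in the scene are near (265.6,227.8) and (283.5,235.3), and the tongue tip corners in the top view are near (240.6,220.6) and (261.9,218.1). The stand is turned clockwise, ledge in front and blue lip behind, with front corners in the top view near (365,268) and (401,276).

```bash
cat > h.py <<'E'
import numpy as np,cv2
def ray(c,p):
    f=240/np.tan(np.radians(c["fovy"])/2);R=np.array(c["R"]);t=np.array(c["t"])
    return -R.T@t, R.T@np.array([(p[0]-c["cx"])/f,(p[1]-c["cy"])/f,1.])
def onz(c,p,z):
    o,v=ray(c,p);return o+v*(z-o[2])/v[2]
def tri(c1,p1,c2,p2):
    A=[];b=[]
    for c,p in((c1,p1),(c2,p2)):
        o,v=ray(c,p);v/=np.linalg.norm(v);M=np.eye(3)-np.outer(v,v);A.append(M);b.append(M@o)
    return np.linalg.lstsq(np.vstack(A),np.hstack(b),rcond=None)[0]
E
python3 - <<'E'
import pickle;from h import *
np.set_printoptions(precision=4,suppress=True)
d=pickle.load(open("d0.pkl","rb"));T,S=d["top"],d["scene"]
print("cams",ray(T,(0,0))[0],ray(S,(0,0))[0])
TH=lambda x,y:(225+x/8-.44,205+y/8-.44); TS=lambda x,y:(355+(x-400)/5.714-.41,215+y/5.714-.41)
SH=lambda x,y:(255+x/8-.44,195+y/8-.44); SS=lambda x,y:(305+(x-400)/4.444-.39,240+y/4.444-.39)
for n,p in(("baseL",(85,262)),("baseR",(228,322))):print(n,onz(S,SH(*p),0))
print("tip scene R",onz(S,SH(390,250),.003))
for n,p in(("tipL",(124,122)),("tipR",(295,103))):print(n,onz(T,TH(*p),.006))
print("topfront L/R scene z.058",onz(S,SH(80,90),.058),onz(S,SH(215,145),.058))
# stand by masks
t=T["frame"];hsv=cv2.cvtColor(t,cv2.COLOR_RGB2HSV);box=np.zeros(t.shape[:2],np.uint8);box[217:282,358:417]=1
def rect(m,z,n):
    m=m.astype(np.uint8)*box;cs,_=cv2.findContours(m,0,1);c=max(cs,key=cv2.contourArea)
    r=cv2.minAreaRect(c);b=cv2.boxPoints(r);P=np.array([onz(T,p,z)for p in b]);print(n,r,"\n",P,np.linalg.norm(np.diff(P,axis=0),axis=1),P.mean(0))
rect((hsv[:,:,1]<40)&(hsv[:,:,2]>200),.06,"white")
rect((hsv[:,:,1]>120)&(hsv[:,:,0]>95)&(hsv[:,:,0]<125),.0745,"blue")
print("corners hand",[onz(T,TS(*p),.06)for p in((458,306),(663,352))],[onz(T,TS(*p),.0745)for p in((520,37),(724,83))])
print("scene ledge front L,R",onz(S,SS(428,120),.06),onz(S,SS(508,240),.06))
# marker
m=t[255:275,285:355];hm=cv2.cvtColor(m,cv2.COLOR_RGB2HSV);k=(hm[:,:,2]>190)|((hm[:,:,1]>120)&(hm[:,:,0]>100)&(hm[:,:,0]<130))
ys,xs=np.nonzero(k);print("marker",onz(T,(285+xs.min(),255+ys[xs.argmin()]),.01),onz(T,(285+xs.max(),255+ys[xs.argmax()]),.01))
E
```

```text
cams [0.3224 0.0106 1.2069] [ 0.0362 -0.805   0.4974]
baseL [0.5249 0.2139 0.    ]
baseR [0.5395 0.1557 0.    ]
tip scene R [0.5986 0.1678 0.003 ]
tipL [0.5852 0.2179 0.006 ]
tipR [0.5916 0.1622 0.006 ]
topfront L/R scene z.058 [0.5199 0.2008 0.058 ] [0.5322 0.1452 0.058 ]
white ((385.5384521484375, 259.30767822265625), (33.339744567871094, 23.533935546875), 11.309932708740234) 
 [[ 0.4542 -0.1052  0.06  ]
 [ 0.5113 -0.1176  0.06  ]
 [ 0.4951 -0.1975  0.06  ]
 [ 0.4383 -0.1845  0.06  ]] [0.0584 0.0816 0.0583] [ 0.4747 -0.1512  0.06  ]
blue ((390.822998046875, 235.26681518554688), (35.153038024902344, 18.73829460144043), 12.994616508483887) 
 [[ 0.5189 -0.1164  0.0745]
 [ 0.5644 -0.1275  0.0745]
 [ 0.5447 -0.2108  0.0745]
 [ 0.4995 -0.1991  0.0745]] [0.0468 0.0855 0.0467] [ 0.5319 -0.1634  0.0745]
corners hand [array([ 0.4528, -0.1   ,  0.06  ]), array([ 0.4332, -0.1869,  0.06  ])] [array([ 0.5672, -0.1271,  0.0745]), array([ 0.5471, -0.2139,  0.0745])]
scene ledge front L,R [ 0.4563 -0.1013  0.06  ] [ 0.4334 -0.1932  0.06  ]
marker [0.4689 0.0731 0.01  ] [ 0.4716 -0.0572  0.01  ]
```

Run:
```python
import pickle;from h import *
from scipy.optimize import least_squares
np.set_printoptions(precision=4,suppress=True)
d=pickle.load(open("d0.pkl","rb"));T,S=d["top"],d["scene"]
TH=lambda x,y:(225+x/8-.44,205+y/8-.44); SH=lambda x,y:(255+x/8-.44,195+y/8-.44)
obs=[(S,SH(85,265),(-5,30,0)),(S,SH(226,325),(-5,-30,0)),(S,SH(392,248),(63,-28,3)),(S,SH(80,92),(-5,30,58)),(S,SH(242,132),(5,-30,58)),(S,SH(93,75),(5,30,58)),
(T,TH(295,103),(63,-28,6)),(T,TH(124,122),(63,28,6)),(T,TH(130,302),(-5,30,58)),(T,TH(315,258),(-5,-30,58)),(T,TH(157,328),(-5,30,0)),(T,TH(328,290),(-5,-30,0))]
def proj(c,X):
    v=c["R"]@X+c["t"];f=240/np.tan(np.radians(c["fovy"])/2);return np.array([c["cx"]+f*v[0]/v[2],c["cy"]+f*v[1]/v[2]])
def res(q):
    c,s=np.cos(q[2]),np.sin(q[2]);r=[]
    for cam,p,m in obs:
        m=np.array(m)/1000;X=np.array([q[0]+c*m[0]-s*m[1],q[1]+s*m[0]+c*m[1],m[2]]);r.append(proj(cam,X)-p)
    return np.array(r).ravel()
r=least_squares(res,[.535,.186,.2],loss="soft_l1")
print(r.x,np.degrees(r.x[2]));print(res(r.x).reshape(-1,2))
```

```text
[0.5301 0.1777 0.215 ] 12.318656884075118
[[-0.8095  1.407 ]
 [-1.069   1.7808]
 [ 0.3059  0.9351]
 [-1.4905 -0.8601]
 [-0.5336  0.1037]
 [ 0.3878  0.0834]
 [-0.5683 -2.2679]
 [-0.2401 -0.1799]
 [-0.2317 -0.7828]
 [ 0.4046 -0.3547]
 [ 0.0713 -0.2667]
 [ 1.3455 -0.3577]]
```

```bash
python3 -m inch '[{"x":-0.038,"y":-0.0275},{"x":-0.038,"y":-0.0275},{"x":-0.038,"y":-0.0275},{"x":-0.038,"y":-0.0275},{"x":-0.038,"y":-0.0275},{"x":-0.038,"y":-0.0275},{"x":-0.038,"y":-0.0275},{"x":-0.038,"y":-0.0275},{"x":-0.038,"y":-0.0275},{"x":-0.038,"y":-0.0275},{"x":-0.038,"y":-0.0275},{"x":-0.038,"y":-0.0275}]' 40
python3 -m inch '[{"rz":0.178},{"rz":0.178},{"rz":0.178},{"rz":0.178},{"rz":0.178},{"rz":0.178},{"z":0}]'
cat >> h.py <<'E'
def to(p,yaw):  # remaining shift in tool axes and turn rz to bring TCP to p with tool y at yaw
    from cell import get_obs
    o=get_obs();R=np.array(o["orientation"]);e=np.array(p)-o["eef_pos"]
    a=np.arctan2(R[1,1],R[0,1]);print("t",o["time_s"],"pos",np.round(o["eef_pos"],4),"y yaw",np.degrees(a).round(2),"shift",np.round(R.T@e,4),"rz",round(a-yaw,4),"tilt",R[:2,2].round(4),"q",np.round(o["qpos"],2),"F",np.round(o["ft_force"],1),"w",o["width"])
E
python3 -c "
from h import *
to([.530,.178,.027],np.radians(12.3))"
```

```text
t 0.1 pos [0.1825 0.6232 0.2304] y yaw 73.68 shift [-0.4586 -0.3293  0.2039] rz 1.0714 tilt [-0.0005 -0.0017] q [-1.02  0.5  -0.43  1.55  0.22  1.14 -0.21] F [ 0.3 -0.2  0.2] w 0.08530871932825976invalid input at $[0]: expected keys x, y, z, rx, ry, rz, jaw
invalid input at $[0]: expected keys x, y, z, rx, ry, rz, jaw
```

```bash
python3 -m inch '[{"x":-0.046,"y":-0.033,"z":0,"rx":0,"ry":0,"rz":0,"jaw":1},{"x":-0.046,"y":-0.033,"z":0,"rx":0,"ry":0,"rz":0,"jaw":1},{"x":-0.046,"y":-0.033,"z":0,"rx":0,"ry":0,"rz":0,"jaw":1},{"x":-0.046,"y":-0.033,"z":0,"rx":0,"ry":0,"rz":0,"jaw":1},{"x":-0.046,"y":-0.033,"z":0,"rx":0,"ry":0,"rz":0,"jaw":1},{"x":-0.046,"y":-0.033,"z":0,"rx":0,"ry":0,"rz":0,"jaw":1},{"x":-0.046,"y":-0.033,"z":0,"rx":0,"ry":0,"rz":0,"jaw":1},{"x":-0.046,"y":-0.033,"z":0,"rx":0,"ry":0,"rz":0,"jaw":1},{"x":-0.046,"y":-0.033,"z":0,"rx":0,"ry":0,"rz":0,"jaw":1},{"x":-0.046,"y":-0.033,"z":0,"rx":0,"ry":0,"rz":0,"jaw":1}]' 40
python3 -m inch '[{"x":0,"y":0,"z":0,"rx":0,"ry":0,"rz":0.178,"jaw":1},{"x":0,"y":0,"z":0,"rx":0,"ry":0,"rz":0.178,"jaw":1},{"x":0,"y":0,"z":0,"rx":0,"ry":0,"rz":0.178,"jaw":1},{"x":0,"y":0,"z":0,"rx":0,"ry":0,"rz":0.178,"jaw":1},{"x":0,"y":0,"z":0,"rx":0,"ry":0,"rz":0.178,"jaw":1},{"x":0,"y":0,"z":0,"rx":0,"ry":0,"rz":0.178,"jaw":1},{"x":0,"y":0,"z":0,"rx":0,"ry":0,"rz":0,"jaw":1}]'
python3 -c "
from h import *
to([.530,.178,.027],np.radians(12.3))"
```

```text
time_s: 1.35
eef_pos: [0.5321, 0.1763, 0.2311]
orientation: [[-0.96, 0.281, -0.0], [0.281, 0.96, -0.0], [0.0, -0.0, -1.0]]
ft_force: [1.1, 0.9, -0.3]
width: 0.0856
grasp_force: 0.0
time_s: 2.22
eef_pos: [0.531, 0.1779, 0.2309]
orientation: [[-0.218, 0.976, -0.001], [0.976, 0.218, -0.0], [-0.0, -0.001, -1.0]]
ft_force: [-0.1, -0.4, -1.1]
width: 0.0856
grasp_force: 0.0
t 2.225 pos [0.531  0.1779 0.2309] y yaw 12.59 shift [ 0.0004 -0.0008  0.2039] rz 0.0051 tilt [-0.0008 -0.0004] q [-0.34  0.31 -0.04  1.79  0.02  1.04 -0.16] F [-0.1 -0.4 -1.1] w 0.08561261388472631
```

```bash
python3 -m inch '[{"x":0,"y":0,"z":0.05,"rx":0,"ry":0,"rz":0,"jaw":1},{"x":0,"y":0,"z":0.05,"rx":0,"ry":0,"rz":0,"jaw":1},{"x":0,"y":0,"z":0.04,"rx":0,"ry":0,"rz":0,"jaw":1},{"x":0,"y":0,"z":0.03,"rx":0,"ry":0,"rz":0,"jaw":1},{"x":0,"y":0,"z":0.02,"rx":0,"ry":0,"rz":0,"jaw":1},{"x":0,"y":0,"z":0.013,"rx":0,"ry":0,"rz":0,"jaw":1},{"x":0,"y":0,"z":0,"rx":0,"ry":0,"rz":0,"jaw":1}]'
python3 - <<'E'
from cell import *
import cv2,numpy as np
s=get_image("scene")["frame"][150:270,210:350,::-1];t=get_image("top")["frame"][180:270,200:305,::-1]
cv2.imwrite("pics/g1.png",np.hstack([cv2.resize(s,(400,343),interpolation=2),cv2.resize(t,(400,343),interpolation=2)]))
E
```

```text
time_s: 3.1
eef_pos: [0.5307, 0.1777, 0.0275]
orientation: [[-0.218, 0.976, -0.002], [0.976, 0.218, -0.0], [-0.0, -0.002, -1.0]]
ft_force: [-0.8, -0.1, 0.3]
width: 0.0853
grasp_force: 0.0
```

View pics/g1.png

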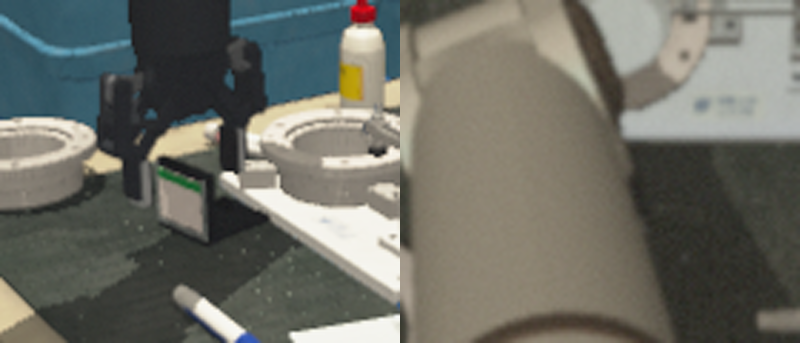

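The fingers straddle the frame near its middle: the left tip is at crop (138,200), the right at (232,172), and the frame's centre at about (187,190). Closing.

```bash
python3 -m inch '[{"x":0,"y":0,"z":0,"rx":0,"ry":0,"rz":0,"jaw":0},{"x":0,"y":0,"z":0,"rx":0,"ry":0,"rz":0,"jaw":0},{"x":0,"y":0,"z":0,"rx":0,"ry":0,"rz":0,"jaw":0},{"x":0,"y":0,"z":0,"rx":0,"ry":0,"rz":0,"jaw":0},{"x":0,"y":0,"z":0,"rx":0,"ry":0,"rz":0,"jaw":0},{"x":0,"y":0,"z":0,"rx":0,"ry":0,"rz":0,"jaw":0},{"x":0,"y":0,"z":0,"rx":0,"ry":0,"rz":0,"jaw":0},{"x":0,"y":0,"z":0,"rx":0,"ry":0,"rz":0,"jaw":0}]' 50
```

```text
time_s: 4.2
eef_pos: [0.5316, 0.178, 0.0286]
orientation: [[-0.216, 0.976, 0.0], [0.976, 0.216, 0.0], [0.0, 0.001, -1.0]]
ft_force: [-0.8, -0.4, 4.4]
width: 0.009
grasp_force: 49.4
```

```bash
python3 -m inch '[{"x":0,"y":0,"z":-0.02,"rx":0,"ry":0,"rz":0,"jaw":0},{"x":0,"y":0,"z":-0.035,"rx":0,"ry":0,"rz":0,"jaw":0},{"x":0,"y":0,"z":-0.04,"rx":0,"ry":0,"rz":0,"jaw":0},{"x":0,"y":0,"z":-0.035,"rx":0,"ry":0,"rz":0,"jaw":0},{"x":-0.037,"y":-0.0202,"z":0,"rx":0,"ry":0,"rz":0,"jaw":0},{"x":-0.037,"y":-0.0202,"z":0,"rx":0,"ry":0,"rz":0,"jaw":0},{"x":-0.037,"y":-0.0202,"z":0,"rx":0,"ry":0,"rz":0,"jaw":0},{"x":-0.037,"y":-0.0202,"z":0,"rx":0,"ry":0,"rz":0,"jaw":0},{"x":-0.037,"y":-0.0202,"z":0,"rx":0,"ry":0,"rz":0,"jaw":0},{"x":-0.037,"y":-0.0202,"z":0,"rx":0,"ry":0,"rz":0,"jaw":0},{"x":-0.037,"y":-0.0202,"z":0,"rx":0,"ry":0,"rz":0,"jaw":0},{"x":-0.037,"y":-0.0202,"z":0,"rx":0,"ry":0,"rz":0,"jaw":0}]'
python3 -m inch '[{"x":0,"y":0,"z":0,"rx":0,"ry":0,"rz":0.148,"jaw":0},{"x":0,"y":0,"z":0,"rx":0,"ry":0,"rz":0.148,"jaw":0},{"x":0,"y":0,"z":0,"rx":0,"ry":0,"rz":0.148,"jaw":0},{"x":0,"y":0,"z":0,"rx":0,"ry":0,"rz":0,"jaw":0},{"x":0,"y":0,"z":0,"rx":0,"ry":0,"rz":0,"jaw":0}]'
python3 - <<'E'
from cell import *
from h import *
import pickle
to([.4374,-.1432,.0886],np.radians(-13.1))
d={n:get_image(n) for n in("scene","top")};pickle.dump(d,open("d1.pkl","wb"))
s=d["scene"]["frame"][200:325,270:395,::-1];t=d["top"]["frame"][205:305,340:440,::-1]
cv2.imwrite("pics/g2.png",np.hstack([cv2.resize(s,(400,400),interpolation=2),cv2.resize(t,(400,400),interpolation=2)]))
E
```

```text
time_s: 5.7
eef_pos: [0.4366, -0.1472, 0.1579]
orientation: [[-0.216, 0.976, -0.001], [0.976, 0.216, 0.0], [0.0, -0.001, -1.0]]
ft_force: [1.4, 0.1, -1.1]
width: 0.0091
grasp_force: 48.9
time_s: 6.32
eef_pos: [0.4373, -0.1459, 0.158]
orientation: [[0.221, 0.975, -0.001], [0.975, -0.221, 0.0], [-0.0, -0.001, -1.0]]
ft_force: [0.2, -0.8, -0.9]
width: 0.0092
grasp_force: 48.8
t 6.325 pos [ 0.4373 -0.1459  0.158 ] y yaw -12.77 shift [ 0.0026 -0.0005  0.0694] rz 0.0058 tilt [-0.0007  0.0001] q [ 0.1   0.23  0.18  2.09 -0.06  0.82  0.1 ] F [ 0.2 -0.8 -0.9] w 0.009205378470290003
```

View pics/g2.png

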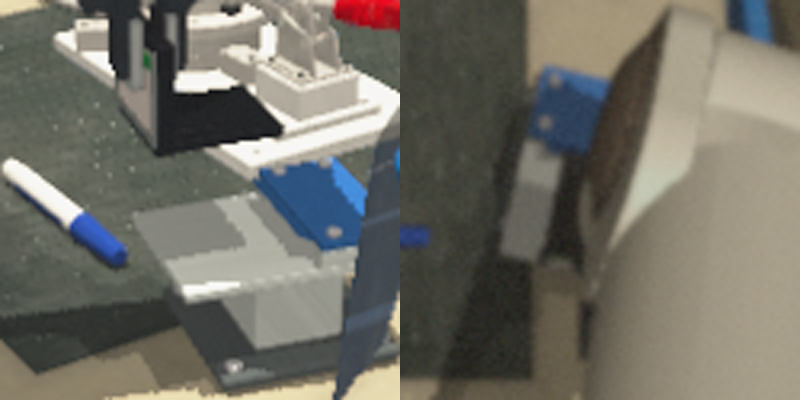

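Run:
```python
from h import *
import pickle
d=pickle.load(open("d1.pkl","rb"));S,T=d["scene"],d["top"]
P=lambda x,y:(270+x/3.2-.34,200+y/3.2-.34)
a=np.radians(-12.8);ex=np.array([np.cos(a),np.sin(a)]);ey=np.array([-ex[1],ex[0]]);tcp=np.array([.4373,-.1459])
for n,p,z in(("baseR (-5,-30)",(160,156),.1294),("baseL (-5,30)",(118,105),.1294),("tipR (63,-28)",(283,131),.1324),("tipL?(63,28)",(238,90),.1354)):
    X=onz(S,P(*p),z)[:2]-tcp;print(n,np.round([X@ex*1e3,X@ey*1e3],1))
# stand points in the same scene view
for n,p,z in(("ledge FL (-68,45)",(133,212),.06),("ledge FR (-68,-45)",(186,301),.06),("lip back L(50,45)",(327,157),.0745),("lip FL(4?,45)",(256,170),.0745)):
    print(n,onz(S,P(*p),z))
```

```text
baseR (-5,-30) [ -0.1 -24.1]
baseL (-5,30) [-0.7 39.5]
tipR (63,-28) [ 64.1 -24.4]
tipL?(63,28) [59.1 23.2]
ledge FL (-68,45) [ 0.45805671 -0.09939308  0.06      ]
ledge FR (-68,-45) [ 0.43178854 -0.19247121  0.06      ]
lip back L(50,45) [ 0.56776294 -0.12586564  0.0745    ]
lip FL(4?,45) [ 0.52565453 -0.11765601  0.0745    ]
```

```bash
python3 -m inch '[{"x":-0.001,"y":0,"z":0.02,"rx":0,"ry":0,"rz":0.005,"jaw":0},{"x":0,"y":0,"z":0.025,"rx":0,"ry":0,"rz":0,"jaw":0},{"x":0,"y":0,"z":0.014,"rx":0,"ry":0,"rz":0,"jaw":0},{"x":0,"y":0,"z":0.004,"rx":0,"ry":0,"rz":0,"jaw":0},{"x":0,"y":0,"z":0,"rx":0,"ry":0,"rz":0,"jaw":0},{"x":0,"y":0,"z":0,"rx":0,"ry":0,"rz":0,"jaw":0}]'
python3 - <<'E'
from cell import *
from h import *
import pickle
to([.4374,-.1432,.0886],np.radians(-13.1))
d={n:get_image(n) for n in("scene","top")};pickle.dump(d,open("d2.pkl","wb"))
s=d["scene"]["frame"][235:325,300:400,::-1]
cv2.imwrite("pics/g3.png",cv2.resize(s,(600,540),interpolation=2))
E
```

```text
time_s: 7.18
eef_pos: [0.4381, -0.1472, 0.096]
orientation: [[0.229, 0.973, 0.001], [0.973, -0.229, -0.0], [0.0, 0.001, -1.0]]
ft_force: [0.3, -0.2, 0.2]
width: 0.0092
grasp_force: 48.9
t 7.175 pos [ 0.4381 -0.1472  0.096 ] y yaw -13.23 shift [ 0.0038 -0.0016  0.0074] rz -0.0023 tilt [ 0.0014 -0.0003] q [ 0.12  0.34  0.17  2.14 -0.09  0.67  0.12] F [ 0.3 -0.2  0.2] w 0.009186019686313258
```

View pics/g3.png

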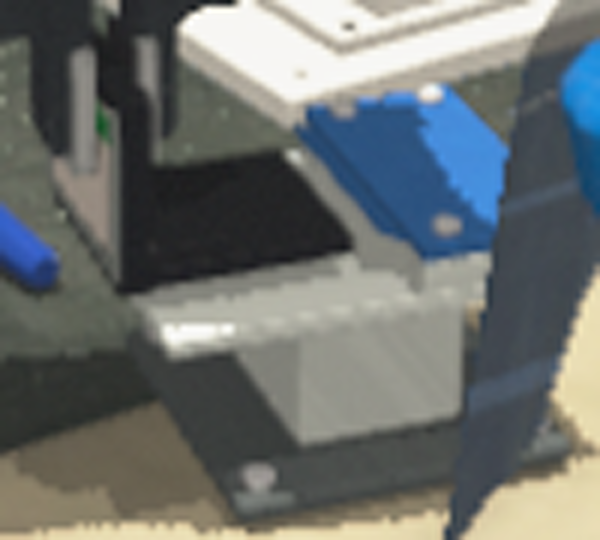

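Run:
```python
from h import *
import pickle
d=pickle.load(open("d2.pkl","rb"));S,T=d["scene"],d["top"]
P=lambda x,y:(300+x/6-.42,235+y/6-.42)
a=np.radians(-13.1);ex=np.array([np.cos(a),np.sin(a)]);ey=np.array([-ex[1],ex[0]]);o=np.array([.5095,-.160])
for n,p,z in(("tipL top",(283,155),.0734),("tipR top",(355,246),.0734),("baseR front",(125,292),.0674),
 ("ledge FR (-68,-45)",(165,350),.06),("ledge L mid y45",(288,150),.06),("lip FL (-4..4,45)",(300,112),.0745),("lip FR(-4..4,-45)",(418,258),.0745),("lip back L (50,45)",(435,85),.0745)):
    X=onz(S,P(*p),z)[:2]-o;print(n,np.round([X@ex*1e3,X@ey*1e3],1))
```

```text
tipL top [-8.5 21.8]
tipR top [ -9.8 -34. ]
baseR front [-72.6 -26.6]
ledge FR (-68,-45) [-68.5 -46.6]
ledge L mid y45 [ 3.8 48.2]
lip FL (-4..4,45) [ 5.3 43.3]
lip FR(-4..4,-45) [  2.6 -47.5]
lip back L (50,45) [49.4 46.2]
```

The tongue hovers over the ledge just short of the lip, with its tip corners at crop (283,155) and (355,246). The oblique view is very sensitive to height, so I'll set it down on the ledge before trusting the lateral offset.

```bash
Z='' ; python3 -m inch '[{"x":0,"y":-0.003,"z":0.003,"rx":0,"ry":0,"rz":0,"jaw":0},{"x":0,"y":0,"z":0.002,"rx":0,"ry":0,"rz":0,"jaw":0},{"x":0,"y":0,"z":0,"rx":0,"ry":0,"rz":0,"jaw":0}]'
python3 -m inch '[{"x":0,"y":0,"z":0.001,"rx":0,"ry":0,"rz":0,"jaw":0},{"x":0,"y":0,"z":0,"rx":0,"ry":0,"rz":0,"jaw":0}]'
python3 -m inch '[{"x":0,"y":0,"z":0.001,"rx":0,"ry":0,"rz":0,"jaw":0},{"x":0,"y":0,"z":0,"rx":0,"ry":0,"rz":0,"jaw":0}]'; python3 -c "
from cell import *;print(get_obs()['wrist_torque'])"
```

```text
time_s: 7.65
eef_pos: [0.4343, -0.1463, 0.0901]
orientation: [[0.229, 0.973, -0.0], [0.973, -0.229, 0.0], [0.0, -0.0, -1.0]]
ft_force: [0.7, 0.2, -1.7]
width: 0.0091
grasp_force: 48.9
time_s: 7.9
eef_pos: [0.4344, -0.1463, 0.0892]
orientation: [[0.229, 0.973, -0.0], [0.973, -0.229, 0.0], [0.0, -0.0, -1.0]]
ft_force: [-0.2, 0.6, -1.1]
width: 0.0093
grasp_force: 48.9
time_s: 8.15
eef_pos: [0.4345, -0.1464, 0.0885]
orientation: [[0.229, 0.973, 0.0], [0.973, -0.229, 0.0], [0.0, 0.0, -1.0]]
ft_force: [-0.7, -0.3, 3.4]
width: 0.0092
grasp_force: 49.3
[-0.00878605  0.21345941  0.01093796]
```

```bash
python3 -m inch '[{"x":0,"y":0,"z":0.0005,"rx":0,"ry":0,"rz":0,"jaw":0},{"x":0,"y":0,"z":0,"rx":0,"ry":0,"rz":0,"jaw":0}]'
python3 - <<'E'
from cell import *
from h import *
import pickle
to([.4374,-.1432,.0886],np.radians(-13.1));print(get_obs()["wrist_torque"])
d={n:get_image(n) for n in("scene","top")};pickle.dump(d,open("d3.pkl","wb"))
s=d["scene"]["frame"][250:310,310:385,::-1]
cv2.imwrite("pics/g4.png",np.clip(cv2.resize(s,(750,600),interpolation=2)*1.2,0,255).astype(np.uint8))
E
```

```text
time_s: 8.4
eef_pos: [0.4346, -0.1464, 0.0885]
orientation: [[0.229, 0.973, 0.0], [0.973, -0.229, 0.0], [0.0, 0.0, -1.0]]
ft_force: [-2.9, 0.3, 9.7]
width: 0.0092
grasp_force: 50.4
t 8.4 pos [ 0.4346 -0.1464  0.0885] y yaw -13.24 shift [ 0.0038  0.002  -0.0001] rz -0.0025 tilt [0.0002 0.0002] q [ 0.12  0.35  0.17  2.15 -0.09  0.65  0.12] F [-2.9  0.3  9.7] w 0.009176481239586285
[0.22203753 0.6386954  0.0297976 ]
```

View pics/g4.png

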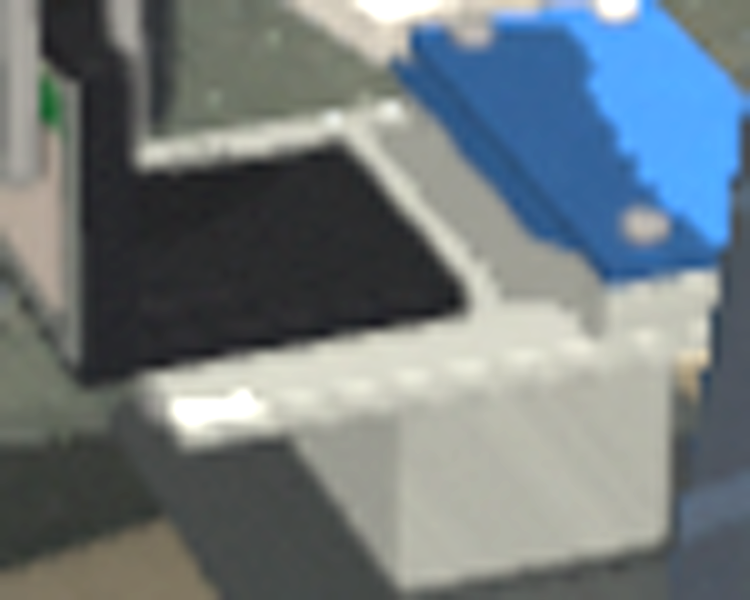

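Run:
```python
from h import *
import pickle
d=pickle.load(open("d3.pkl","rb"));S,T=d["scene"],d["top"]
P=lambda x,y:(310+x/10-.45,250+y/10-.45)
a=np.radians(-13.1);ex=np.array([np.cos(a),np.sin(a)]);ey=np.array([-ex[1],ex[0]]);o=np.array([.5095,-.160])
for n,p,z in(("tipL top",(340,143),.066),("tipR top",(465,300),.066),("tipR bot",(468,315),.060),("base R back-bot (5-off)",(90,383),.06),
 ("tongue R edge bot near frame",(150,368),.06),("ledge L y45",(150,150),.06),("ledge L y45",(400,102),.06),("ledge FR (-68,-45)",(180,440),.06),("ledge R -45",(570,360),.06),("ledge R -45",(680,335),.06),("cheek corner bottom FR",(595,335),.06),("lip FL",(405,40),.0745),("lip FR(-45)",(605,278),.0745)):
    X=onz(S,P(*p),z)[:2]-o;print(n,np.round([X@ex*1e3,X@ey*1e3],1))
# gradient profile along columns at several x for the ledge's right edge
g=cv2.cvtColor(S["frame"],cv2.COLOR_RGB2GRAY)
for c in(335,343,351,359): print(c,g[276:298,c])
```

```text
tipL top [-13.  25.]
tipR top [-13.7 -32.4]
tipR bot [-11.  -27.4]
base R back-bot (5-off) [-76.1 -27.2]
tongue R edge bot near frame [-65.5 -26. ]
ledge L y45 [-40.6  44.3]
ledge L y45 [ 6.8 46.4]
ledge FR (-68,-45) [-68.5 -48.6]
ledge R -45 [ -1.2 -46.4]
ledge R -45 [ 18.8 -45. ]
cheek corner bottom FR [  5.9 -40.3]
lip FL [ 5.7 41.9]
lip FR(-45) [  4.1 -47.2]
335 [ 36  38  38  36  34  35  40  37  34 126 170 181 182 182 223 210 172 120
  64  60  61  61]
343 [ 37  34  37  37  37  34  34  64 151 180 183 182 184 170 164 161 141 130
 129 128 129 128]
351 [ 35  36  36  40  38  34  95 159 180 182 181 195 184 168 150 146 148 149
 149 148 147 150]
359 [133 131 154 165 172 178 180 181 181 179 174 169 168 160 154 155 154 153
 150 148 148 148]
```

The tongue lies flat, centred to about 1–2 mm and square. Its tip edge runs from crop (340,145) to (467,312), about 15 mm short of the lip. Now I'll ease the down-force and push in.

```bash
python3 -m inch '[{"x":0,"y":0.002,"z":-0.0006,"rx":0,"ry":0,"rz":0,"jaw":0},{"x":0,"y":0.004,"z":0,"rx":0,"ry":0,"rz":0,"jaw":0},{"x":0,"y":0.004,"z":0,"rx":0,"ry":0,"rz":0,"jaw":0},{"x":0,"y":0.004,"z":0,"rx":0,"ry":0,"rz":0,"jaw":0},{"x":0,"y":0,"z":0,"rx":0,"ry":0,"rz":0,"jaw":0}]'
python3 -m inch '[{"x":0,"y":0.004,"z":0,"rx":0,"ry":0,"rz":0,"jaw":0},{"x":0,"y":0.004,"z":0,"rx":0,"ry":0,"rz":0,"jaw":0},{"x":0,"y":0,"z":0,"rx":0,"ry":0,"rz":0,"jaw":0}]'
python3 -c "
from h import *
to([.4832,-.1576,.0886],np.radians(-13.1))"
```

```text
time_s: 9.12
eef_pos: [0.4482, -0.1496, 0.0885]
orientation: [[0.229, 0.973, -0.0], [0.973, -0.229, 0.0], [0.0, -0.0, -1.0]]
ft_force: [-1.8, 1.0, 6.3]
width: 0.0091
grasp_force: 49.7
time_s: 9.5
eef_pos: [0.4563, -0.1515, 0.0885]
orientation: [[0.229, 0.973, 0.001], [0.973, -0.229, -0.0], [-0.0, 0.001, -1.0]]
ft_force: [-0.1, 1.2, 4.0]
width: 0.0093
grasp_force: 49.6
t 9.5 pos [ 0.4563 -0.1515  0.0885] y yaw -13.23 shift [ 0.0002  0.0276 -0.0001] rz -0.0023 tilt [ 0.0006 -0.0002] q [ 0.12  0.38  0.16  2.1  -0.1   0.67  0.12] F [-0.1  1.2  4. ] w 0.009260634938591956
```

Tip is past the mouth with little resistance. Continuing.

```bash
python3 -m inch '[{"x":0,"y":0.004,"z":0,"rx":0,"ry":0,"rz":0,"jaw":0},{"x":0,"y":0.004,"z":0,"rx":0,"ry":0,"rz":0,"jaw":0},{"x":0,"y":0,"z":0,"rx":0,"ry":0,"rz":0,"jaw":0}]'
python3 -m inch '[{"x":0,"y":0.003,"z":0,"rx":0,"ry":0,"rz":0,"jaw":0},{"x":0,"y":0.003,"z":0,"rx":0,"ry":0,"rz":0,"jaw":0},{"x":0,"y":0,"z":0,"rx":0,"ry":0,"rz":0,"jaw":0}]'
python3 -m inch '[{"x":0,"y":0.002,"z":0,"rx":0,"ry":0,"rz":0,"jaw":0},{"x":0,"y":0.002,"z":0,"rx":0,"ry":0,"rz":0,"jaw":0},{"x":0,"y":0,"z":0,"rx":0,"ry":0,"rz":0,"jaw":0}]'
python3 -c "
from h import *
to([.4832,-.1576,.0886],np.radians(-13.1))"
```

```text
time_s: 9.88
eef_pos: [0.4639, -0.1533, 0.0885]
orientation: [[0.229, 0.973, 0.0], [0.973, -0.229, -0.0], [0.0, 0.0, -1.0]]
ft_force: [-1.3, 0.8, 5.5]
width: 0.0092
grasp_force: 49.7
time_s: 10.25
eef_pos: [0.4691, -0.1545, 0.0885]
orientation: [[0.229, 0.973, -0.001], [0.973, -0.229, 0.0], [0.0, -0.001, -1.0]]
ft_force: [-3.1, 0.5, 7.3]
width: 0.0093
grasp_force: 50.1
time_s: 10.62
eef_pos: [0.4726, -0.1553, 0.0885]
orientation: [[0.229, 0.973, -0.001], [0.973, -0.229, 0.001], [0.0, -0.001, -1.0]]
ft_force: [-4.6, 1.0, 8.0]
width: 0.0092
grasp_force: 50.3
t 10.625 pos [ 0.4726 -0.1553  0.0885] y yaw -13.23 shift [ 0.0002  0.0108 -0.0001] rz -0.0023 tilt [-0.0014  0.0005] q [ 0.13  0.41  0.16  2.06 -0.1   0.69  0.12] F [-4.6  1.   8. ] w 0.00917996386739244
```

```bash
python3 -m inch '[{"x":0,"y":0.002,"z":-0.0003,"rx":0,"ry":0,"rz":0,"jaw":0},{"x":0,"y":0.002,"z":0,"rx":0,"ry":0,"rz":0,"jaw":0},{"x":0,"y":0,"z":0,"rx":0,"ry":0,"rz":0,"jaw":0}]'
python3 -m inch '[{"x":0,"y":0.002,"z":0,"rx":0,"ry":0,"rz":0,"jaw":0},{"x":0,"y":0.001,"z":0,"rx":0,"ry":0,"rz":0,"jaw":0},{"x":0,"y":0,"z":0,"rx":0,"ry":0,"rz":0,"jaw":0}]'
python3 -m inch '[{"x":0,"y":0.001,"z":0,"rx":0,"ry":0,"rz":0,"jaw":0},{"x":0,"y":0,"z":0,"rx":0,"ry":0,"rz":0,"jaw":0}]'
python3 -c "
from h import *
to([.4832,-.1576,.0886],np.radians(-13.1))"
```

```text
time_s: 11.0
eef_pos: [0.4746, -0.1558, 0.0886]
orientation: [[0.229, 0.973, -0.005], [0.973, -0.229, 0.002], [0.0, -0.005, -1.0]]
ft_force: [-9.5, 3.7, 14.6]
width: 0.0094
grasp_force: 50.9
time_s: 11.38
eef_pos: [0.4769, -0.1564, 0.0886]
orientation: [[0.229, 0.973, -0.006], [0.973, -0.229, 0.002], [0.0, -0.006, -1.0]]
ft_force: [-11.5, 3.3, 14.8]
width: 0.0091
grasp_force: 51.2
time_s: 11.62
eef_pos: [0.477, -0.1564, 0.0886]
orientation: [[0.229, 0.973, -0.008], [0.973, -0.229, 0.003], [0.001, -0.008, -1.0]]
ft_force: [-14.9, 3.6, 19.7]
width: 0.0088
grasp_force: 51.7
t 11.625 pos [ 0.477  -0.1564  0.0886] y yaw -13.26 shift [ 0.0003  0.0063 -0.0001] rz -0.0027 tilt [-0.0077  0.0025] q [ 0.13  0.42  0.16  2.04 -0.1   0.7   0.12] F [-14.9   3.6  19.7] w 0.008825608535642028
```

```bash
python3 -m inch '[{"x":0,"y":0,"z":-0.0006,"rx":0,"ry":0,"rz":0,"jaw":0},{"x":0,"y":0,"z":-0.0006,"rx":0,"ry":0,"rz":0,"jaw":0},{"x":0,"y":0,"z":0,"rx":0,"ry":0,"rz":0,"jaw":0}]'
python3 - <<'E'
from cell import *
from h import *
import pickle
to([.4832,-.1576,.0886],np.radians(-13.1));print(get_obs()["wrist_torque"])
d={n:get_image(n) for n in("scene",)};pickle.dump(d,open("d4.pkl","wb"))
s=d["scene"]["frame"][250:310,310:385,::-1]
cv2.imwrite("pics/g5.png",np.clip(cv2.resize(s,(750,600),interpolation=2)*1.2,0,255).astype(np.uint8))
E
```

```text
time_s: 12.0
eef_pos: [0.4799, -0.157, 0.089]
orientation: [[0.229, 0.973, -0.003], [0.973, -0.229, 0.001], [-0.0, -0.003, -1.0]]
ft_force: [-3.7, 0.1, -2.0]
width: 0.0092
grasp_force: 48.6
t 12.0 pos [ 0.4799 -0.157   0.089 ] y yaw -13.23 shift [0.0002 0.0033 0.0004] rz -0.0023 tilt [-0.0026  0.0006] q [ 0.13  0.42  0.16  2.04 -0.1   0.7   0.12] F [-3.7  0.1 -2. ] w 0.00916364654536423
[ 0.10632215  0.95347929 -0.04089548]
```

View pics/g5.png

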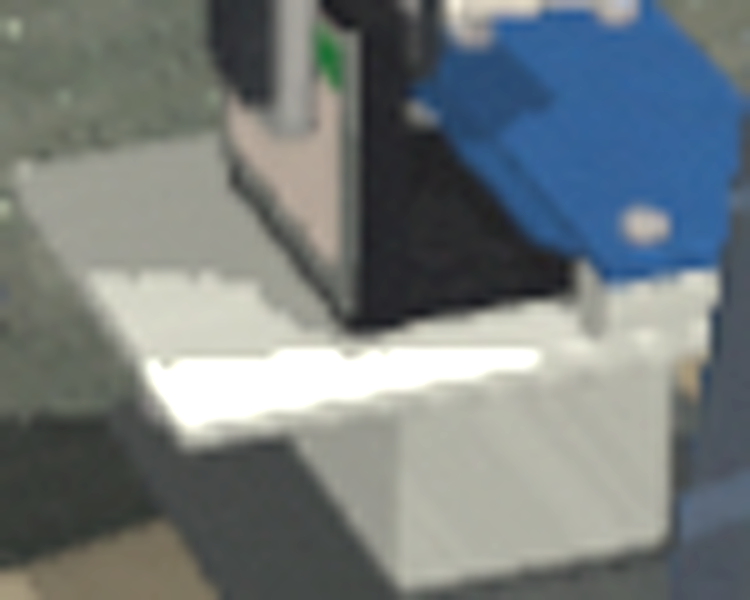

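It was friction from the down-load: once that was eased, the tongue advanced 3 mm, and only the clip's ~3.7 N now pushes back. The frame's foot is at crop (355,325), with the tongue under the lip. Pushing on toward the wall.

```bash
python3 -m inch '[{"x":0,"y":0.001,"z":0,"rx":0,"ry":0,"rz":0,"jaw":0},{"x":0,"y":0,"z":0,"rx":0,"ry":0,"rz":0,"jaw":0}]'
python3 -m inch '[{"x":0,"y":0.001,"z":0,"rx":0,"ry":0,"rz":0,"jaw":0},{"x":0,"y":0,"z":0,"rx":0,"ry":0,"rz":0,"jaw":0}]'
python3 -m inch '[{"x":0,"y":0.001,"z":0,"rx":0,"ry":0,"rz":0,"jaw":0},{"x":0,"y":0,"z":0,"rx":0,"ry":0,"rz":0,"jaw":0}]'
python3 -c "
from h import *
to([.4832,-.1576,.0886],np.radians(-13.1))"
```

```text
time_s: 12.3
eef_pos: [0.4818, -0.1575, 0.0895]
orientation: [[0.229, 0.973, -0.001], [0.973, -0.229, 0.0], [0.0, -0.001, -1.0]]
ft_force: [-4.1, 1.7, -2.9]
width: 0.0092
grasp_force: 48.6
time_s: 12.55
eef_pos: [0.4828, -0.1577, 0.0897]
orientation: [[0.229, 0.973, -0.001], [0.973, -0.229, 0.0], [0.0, -0.001, -1.0]]
ft_force: [-4.0, 0.5, -1.8]
width: 0.0095
grasp_force: 48.6
time_s: 12.8
eef_pos: [0.4829, -0.1577, 0.0897]
orientation: [[0.229, 0.973, -0.002], [0.973, -0.229, 0.001], [0.0, -0.003, -1.0]]
ft_force: [-6.7, 1.3, 1.3]
width: 0.0091
grasp_force: 49.2
t 12.8 pos [ 0.4829 -0.1577  0.0897] y yaw -13.24 shift [0.0001 0.0003 0.0011] rz -0.0025 tilt [-0.0024  0.0009] q [ 0.13  0.42  0.16  2.03 -0.1   0.7   0.12] F [-6.7  1.3  1.3] w 0.009105043949256377
```

Hard stop at x 0.4829 (home predicted at 0.4832), with force rising and no more travel. Next I'll settle it down and press a bit more firmly.

```bash
python3 -m inch '[{"x":0,"y":0.001,"z":0.0006,"rx":0,"ry":0,"rz":0,"jaw":0},{"x":0,"y":0,"z":0,"rx":0,"ry":0,"rz":0,"jaw":0}]'
python3 -m inch '[{"x":0,"y":0.001,"z":0,"rx":0,"ry":0,"rz":0,"jaw":0},{"x":0,"y":0,"z":0,"rx":0,"ry":0,"rz":0,"jaw":0},{"x":0,"y":0,"z":0,"rx":0,"ry":0,"rz":0,"jaw":0}]'
python3 -c "
from h import *
to([.4832,-.1576,.0886],np.radians(-13.1))"
```

```text
time_s: 13.05
eef_pos: [0.4829, -0.1576, 0.089]
orientation: [[0.229, 0.973, -0.004], [0.973, -0.229, 0.001], [0.0, -0.004, -1.0]]
ft_force: [-9.7, 1.4, 2.8]
width: 0.0093
grasp_force: 49.6
time_s: 13.42
eef_pos: [0.4829, -0.1576, 0.089]
orientation: [[0.229, 0.973, -0.006], [0.973, -0.229, 0.002], [0.001, -0.006, -1.0]]
ft_force: [-12.3, 3.5, 6.4]
width: 0.0093
grasp_force: 50.0
t 13.425 pos [ 0.4829 -0.1576  0.089 ] y yaw -13.25 shift [0.     0.0003 0.0004] rz -0.0027 tilt [-0.0058  0.0021] q [ 0.13  0.42  0.16  2.03 -0.1   0.71  0.12] F [-12.3   3.5   6.4] w 0.009284549436985631
```

```bash
python3 -c "
from cell import *
print(job_done())"
```

```text
the job is handed in; nothing more can be done
None
```

The holder's tongue is under the lip and held against the back of the slot with about 12.5 N. It hit a hard stop within 0.3 mm of the predicted home position, and I handed the job in at 13.4 s with the marker, ring and gauge untouched.

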